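# Put the wire tree away and latch its drawer

### The job

The freshly painted copper-wire tree stands in one of the two open drawers of the wooden case. With the fingertips, push that drawer gently until it is fully home, then slide the red latch sideways, all the way across in front of that drawer, so that it cannot come open. Do not touch or topple the tree, leave the other drawer open as it is with the glue pot in it, lift nothing, and leave everything else on the table alone.

Things in the scene. Friction and masses are not known exactly. Their poses are not given: they have to be found in the camera images.
- case: Wooden case with two drawers side by side, fixed: 170 mm deep (x), 284 wide (y), 110 high. Origin at the centre of its underside, on the table; x points to its back, away from the robot (its front face is 85 mm before the origin), y to the left, z up; turned by up to 0.22 rad. Drawers centred at y = +75 mm (left) and -75 mm (right), a 40 mm wide post between.
- left_drawer (a joint): Slide of the left drawer (robot's left is +y of the case), m: 0 = fully home, its front flush with the case's front; grows as the drawer comes out towards the robot, 0.12 at most. It starts 80 to 105 mm out. Stiff enough to stay where it is left: about 1 N of friction (plus 4 N per m/s), no spring; a hard stop at 0.
- right_drawer (a joint): Slide of the right drawer (robot's left is +y of the case), m: 0 = fully home, its front flush with the case's front; grows as the drawer comes out towards the robot, 0.12 at most. It starts 80 to 105 mm out. Stiff enough to stay where it is left: about 1 N of friction (plus 4 N per m/s), no spring; a hard stop at 0.
- left_front (a point): Centre of the outer face of the left drawer's flat blue front, 106 mm wide, 84 high, 8 thick; 54 mm above the table (its top edge 96). Axes as the case's: x points into the case (the way it shuts). An aluminium lip 7 mm high sticks out 8 mm along the bottom edge only. Inside: 142 mm long, floor 16 mm above the table, sides 36 mm high.
- right_front (a point): Centre of the outer face of the right drawer's flat blue front, 106 mm wide, 84 high, 8 thick; 54 mm above the table (its top edge 96). Axes as the case's: x points into the case (the way it shuts). An aluminium lip 7 mm high sticks out 8 mm along the bottom edge only. Inside: 142 mm long, floor 16 mm above the table, sides 36 mm high.
- latch (a joint): Slide of the red latch along the case's y, m: about 0 = in the middle, before the post, both drawers free; +0.036 = hard stop, fully across the left drawer's front; -0.036 = hard stop, fully across the right one's. Stays where it is left: 1.5 N of friction, no spring. Nothing physically keeps it from moving before the drawer is home.
- latch_fin (a point): Centre of the top of the latch's upright red fin, 131 mm above the table; axes as the case's. Fin: 30 mm along x, 12 mm thick in y, 16 mm high, on a 4.5 mm high plate, 32 mm wide in y, reaching on the case's top from 20 mm behind this point to the case's front edge, 18 mm before it. There a tongue 5 mm thick, 32 mm wide hangs 26 mm down before the case. The case's top beside it is bare.
- tree: Bare miniature tree of copper wire on a cream foam block 30 x 30 x 16 mm, 67 mm high in all; loose, standing in one of the two drawers. Origin at the centre of the block's underside, z up the trunk. Branches reach 16 mm from the trunk.
- pot: White glue pot with a green cap, 34 mm across, 45 mm high, loose, standing in the other drawer. Origin at the centre of its underside, z up.
- glue: White glue bottle with a brown cap, 64 mm across, 170 mm high, standing loose on the table to the robot's left. Origin at the centre of its underside. A bystander.
- dish: Shallow blue dish, 100 mm across, 18 mm high, loose on the table to the left. Origin at the centre of its underside. A bystander.
- foam: Cream foam block 100 x 75 x 45 mm, loose on the table to the right. Origin at the centre of its underside. A bystander.
- pliers: Black-handled pliers lying flat, 160 mm long along x, 11 mm high, loose on the table to the right. Origin under the pivot. A bystander.
- tube: Yellow paint tube with a green cap, 117 mm long along x, 36 mm wide, 28 mm high, lying loose on the table to the right. Origin under its middle. A bystander.
Mind the look-alikes: they are no part of the job. Of the things like the tree, leave any that is yellow; of the rest the smaller one is meant.

How it is judged:
On the way, in this order (a step that is already met when the one before it is completed fails the run):
1. the tree's drawer is fully home (within 3 mm) while the latch is still in the middle (within 15 mm) ((((y of tree in the frame of left_front between -0.05 and 0.05 m and x of tree in the frame of left_front between 0.008 and 0.15 m) and value of joint left_drawer below 0.003 m and value of joint latch between -0.015 and 0.015 m) or ((y of tree in the frame of right_front between -0.05 and 0.05 m and x of tree in the frame of right_front between 0.008 and 0.15 m) and value of joint right_drawer below 0.003 m and value of joint latch between -0.015 and 0.015 m))), for 0.2 s.
2. the latch is slid across in front of the tree's drawer (at least 30 mm of its 36) ((((y of tree in the frame of left_front between -0.05 and 0.05 m and x of tree in the frame of left_front between 0.008 and 0.15 m) and (y of pot in the frame of right_front between -0.05 and 0.05 m and x of pot in the frame of right_front between 0.008 and 0.15 m) and value of joint left_drawer below 0.003 m and distance of right_front from where it was at the start of the episode below 0.01 m and value of joint latch above 0.03 m) or ((y of tree in the frame of right_front between -0.05 and 0.05 m and x of tree in the frame of right_front between 0.008 and 0.15 m) and (y of pot in the frame of left_front between -0.05 and 0.05 m and x of pot in the frame of left_front between 0.008 and 0.15 m) and value of joint right_drawer below 0.003 m and distance of left_front from where it was at the start of the episode below 0.01 m and value of joint latch below -0.03 m))), for 0.2 s.
At the end, for the whole second after the job is handed in: The tree's drawer is home within 3 mm, the latch at least 30 mm to its side, the other drawer within 10 mm of its start, tree and pot upright (0.2 rad) and at rest in their drawers, the bystanders within 30 mm of their starts ((((y of tree in the frame of left_front between -0.05 and 0.05 m and x of tree in the frame of left_front between 0.008 and 0.15 m) and (y of pot in the frame of right_front between -0.05 and 0.05 m and x of pot in the frame of right_front between 0.008 and 0.15 m) and value of joint left_drawer below 0.003 m and distance of right_front from where it was at the start of the episode below 0.01 m and value of joint latch above 0.03 m) or ((y of tree in the frame of right_front between -0.05 and 0.05 m and x of tree in the frame of right_front between 0.008 and 0.15 m) and (y of pot in the frame of left_front between -0.05 and 0.05 m and x of pot in the frame of left_front between 0.008 and 0.15 m) and value of joint right_drawer below 0.003 m and distance of left_front from where it was at the start of the episode below 0.01 m and value of joint latch below -0.03 m)) and angle between each of tree, pot's own z axis and vertical below 0.2 rad and linear speed of tree below 0.02 m/s and velocity of joint latch between -0.01 and 0.01 m/s and distance of each of glue, dish, foam, pliers, tube from where it was at the start of the episode below 0.03 m); the robot touches nothing.
It fails at once if the wire tree is touched by the robot (contact force between any of the fingers, the arm and tree above 0.2 N).
It fails at once if the tree or the glue pot is tipped over (angle between any of tree, pot's own z axis and vertical above 0.5 rad).
It fails at once if the tree or the glue pot is lifted out (height (world z) of any of tree, pot above 0.035 m).
It fails at once if the latch is pushed across the path of a drawer that is still open ((value of joint left_drawer above 0.01 m and value of joint latch above 0.02 m) or (value of joint right_drawer above 0.01 m and value of joint latch below -0.02 m)).
It fails at once if a thing on the table is lifted or pushed away (more than 30 mm) (distance of any of glue, dish, foam, pliers, tube from where it was at the start of the episode above 0.03 m).
It also fails if it takes over 45 s, if anything falls off the work surface, if the arm or the gripper's body presses on something with over 40 N, if the wrist force passes 120 N, or if a joint passes its speed limit or range.

### The arm

A 7-joint arm with a two-finger parallel gripper is mounted at the origin on the work surface. World frame = base frame: x ahead of the robot, y to its left, z up, the work surface at z = 0. Lengths are in m, angles in rad, forces in N, time in s.
With the tool pointing down it reaches from about 0.425 to 0.825 m from the base axis. Payload 3.6 kg.
Tool frame: the origin (TCP) lies midway between the tips of the shut fingers; the grasp point (between the pads) lies 19 mm behind it; z points along the fingers, y is the line along which they close (so a half turn about z gives the same grasp; the last joint's range is limited). The gripper opens to 85 mm and grips with 20 to 120 N. Pads are 22 mm wide; open, the fingers measure 114 mm over their backs; the gripper's body (76 mm by 85 mm) begins 54 mm behind the grasp point. The pads swing forward as they close: fully open they stand 13 mm farther back than shut.
Start: joints at [-1.129, 0.615, -0.013, 1.423, 0.008, 1.103, -0.04], TCP at [0.293, 0.58, 0.231] pointing down, gripper open.
Joint ranges: [-3.12, 3.12], [-0.3, 2.06], [-1.34, 1.32], [0.26, 2.42], [-1.36, 4.5], [0.01, 1.98], [-2.84, 2.84]. Speed limits (rad/s): [2.79, 2.79, 3.14, 3.14, 3.14, 3.14, 3.14].

### API

Orientations are given as a 3x3 rotation matrix whose columns are the frame's x, y, z axes.
In Python, from bench import env gives the robot as it stands.
- The arm moves only by the tool step_arm, never from a script. Its argument "targets" is a list of rows, each a list of 7 numbers: the closure, from -1 (fully open) to 1 (shut), then the shift along the tool's x, y, z in mm, then the turn, a rotation vector about the tool's x, y, z in rad. A call has 1 to 10 rows; each row shifts and turns the commanded pose from where the row before left it, along the tool's axes as they then stand; what a row does not reach is not made up. A row lasts 1/10 s, in which the tool goes at most 50 mm and 8.59 degrees, less where a joint would pass 70% of its speed; a pose out of reach is approached as far as the arm can. A call is refused whole if a number of a shift passes 50 or a number of a turn 0.15, either way. A call with a gripper value outside its range is refused whole. The fingers move at their own pace and stop on an object; "grip_force" is the grip in N (left out, the last holds). Time passes only in rows, so rows that do not move let the fingers close. It gives the time, the measured TCP pose, the force, the opening and the grip force at its end, in the units of the state.
- env.read_state(): the state, without advancing time (a new reading comes with each control period).
- env.camera(name): name is "side" or "top" or "wrist"; returns (picture, depth): 400x640x3 uint8, blue, green, red; 400x640 float32, m along the optical axis (not along the pixel's ray), 0 where there is no reading.
- env.camera_info(name): a dict with "vertical_fov" (degrees; the focal length in pixels is half the picture's height over the tangent of half this angle, whatever the lens; pixels are square), "cx", "cy" (the principal point, pixels), "R" (3x3) and "t" (3): a world point X has camera coordinates R X + t; the wrist camera has in their place "tool_from_camera" (4x4, takes a point from camera to tool coordinates, whose origin is the TCP and whose axes are the flange's). Camera axes: x right, y down, z forward; pixel columns grow to the right and rows downward; lengths in m; the calibration is good to about 2 mm. The wrist camera is an equidistant fisheye: a pixel r from the principal point sees the ray r / f radians off the axis. A picture is of the moment at which its call begins: read the wrist's pose just before it. camera_info takes no time and is no camera call.
- env.hand_in(): hands the job in; it is judged then, once.
Trained networks look in the newest picture that a camera, given by its name, has taken for a name from the list of things; names that differ only in an ending like _2 or _b are one class to them, and where a whole thing is asked for, a point or a joint stands for the part that bears it (a point fixed in the world has none). Each returns a list of dicts, best first, with "conf" (0 to 1); they miss things now and then, are a little off and sometimes report something else, mostly with a low value. They report only what shows in the picture. A call takes as long as a camera call. They do not tell look-alikes from the thing itself.
- env.cut_out(camera, target): "region" (400x640 bool, what is visible of it) and "extent" ([left, top, width, height] in pixels, round what is visible of it).
The state is a dict: "clock": time; "joint_pos": joint angles; "joint_velocities": joint speeds; "effort": joint torques, N m; "tool_pos": TCP position; "orientation": TCP orientation; "force": force on the tool from outside, world axes, zero at the start; "ft_torque": the same for the moment, N m; "width": opening from 0.0 (shut) to 1.0 (fully open); "finger_force": force on a finger pad.
Only numpy, scipy, OpenCV 4.12 (cv2) and the standard library are available. Lean on these libraries where they do the work, as an engineer would, in place of code of your own. Each camera call takes 0.05 s, during which the arm holds its last target. There are 200 camera calls.

## Working session

There is one attempt and no reset: what is moved stays moved. The work goes in short steps, Python scripts to look and compute and a tool call to move; the robot and the scene stay as the last step left them, time stands still between calls to the robot, and variables do not carry over. Pictures are saved under pics/ and viewed, at most 10 in all, crops included, and the job is handed in when it is done.

Besides the shell and the picture viewer there is one more tool, called as name(argument=value, ...), one argument or row to a line, values as JSON. step_arm: Moves the arm, as the interface text tells. Its arguments: {"type":"object","properties":{"targets":{"type":"array"},"grip_force":{"type":"number"}},"required":["targets"]}

```bash
mkdir -p pics
cat > h.py <<'E'
import numpy as np, cv2
from bench import env
def world(cam, depth):
    i=env.camera_info(cam); f=200/np.tan(np.radians(i["vertical_fov"])/2)
    v,u=np.mgrid[:400,:640]
    P=np.stack([(u-i["cx"])/f*depth,(v-i["cy"])/f*depth,depth],-1)
    return (P-np.array(i["t"]))@np.array(i["R"])
E
python3 - <<'E'
from h import *
for c in("top","side"):
    p,d=env.camera(c); cv2.imwrite(f"pics/{c}0.png",p); np.savez(f"{c}0.npz",p=p,d=d)
    W=world(c,d)
    for n in["tree","pot","latch_fin","left_front","right_front","case"]:
        for r in env.cut_out(c,n)[:4]:
            m=r["region"]&(d>0)
            if m.sum()<5: continue
            q=W[m]; print(c,n,round(r["conf"],2),r["extent"],m.sum(),np.median(q,0).round(3),np.percentile(q,2,0).round(3),np.percentile(q,98,0).round(3))
E
```

```text
top tree 0.72 [368.0, 204.8, 14.5, 15.2] 196 [ 0.508 -0.15   0.022] [ 0.488 -0.172  0.012] [ 0.528 -0.132  0.087]
top tree 0.47 [330.9, 235.3, 10.1, 12.2] 126 [ 0.412 -0.037  0.018] [ 0.398 -0.054 -0.001] [ 0.426 -0.023  0.065]
top pot 0.48 [164.8, 203.2, 38.9, 36.0] 963 [0.457 0.38  0.011] [0.413 0.334 0.003] [0.501 0.421 0.021]
top latch_fin 0.59 [301.7, 144.6, 11.5, 16.3] 209 [0.646 0.041 0.116] [0.627 0.026 0.101] [0.668 0.057 0.133]
top left_front 0.77 [251.0, 153.1, 46.8, 44.0] 1440 [0.594 0.124 0.018] [0.542 0.073 0.013] [0.657 0.176 0.098]
top right_front 0.77 [309.8, 163.0, 39.1, 45.4] 1504 [ 0.575 -0.026  0.018] [ 0.521 -0.077  0.012] [0.637 0.027 0.099]
top case 0.93 [251.7, 86.8, 114.0, 120.0] 10230 [0.679 0.034 0.11 ] [ 0.53  -0.1    0.013] [0.802 0.173 0.115]
side tree 0.48 [336.1, 233.6, 18.3, 22.9] 255 [ 0.511 -0.157  0.02 ] [ 0.489 -0.178 -0.002] [ 0.561 -0.101  0.079]
side tree 0.4 [323.4, 325.5, 52.7, 44.3] 494 [ 0.327 -0.398  0.009] [ 0.266 -0.425 -0.002] [ 0.406 -0.381  0.014]
side pot 0.55 [314.3, 175.9, 10.9, 12.1] 131 [0.609 0.119 0.046] [0.597 0.11  0.017] [0.629 0.143 0.065]
side latch_fin 0.57 [337.1, 171.7, 12.5, 14.4] 140 [0.64  0.037 0.114] [0.628 0.025 0.087] [0.668 0.057 0.131]
side left_front 0.67 [292.4, 167.6, 42.4, 38.6] 948 [0.596 0.124 0.033] [0.542 0.067 0.009] [0.692 0.177 0.096]
side right_front 0.59 [318.1, 194.3, 44.5, 37.7] 1127 [ 0.574 -0.028  0.03 ] [ 0.522 -0.081  0.013] [0.676 0.024 0.096]
side right_front 0.18 [334.8, 167.0, 15.4, 15.0] 111 [0.646 0.036 0.115] [0.628 0.025 0.099] [0.669 0.054 0.132]
side case 0.71 [296.4, 137.6, 111.5, 94.1] 6180 [0.666 0.    0.094] [ 0.526 -0.117  0.011] [0.798 0.17  0.114]
```

View pics/top0.png

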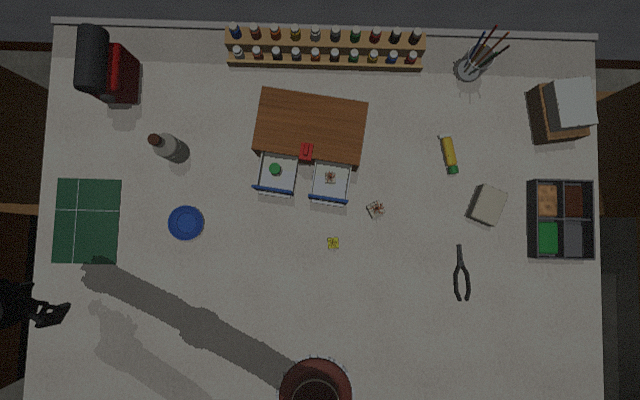

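View pics/side0.png

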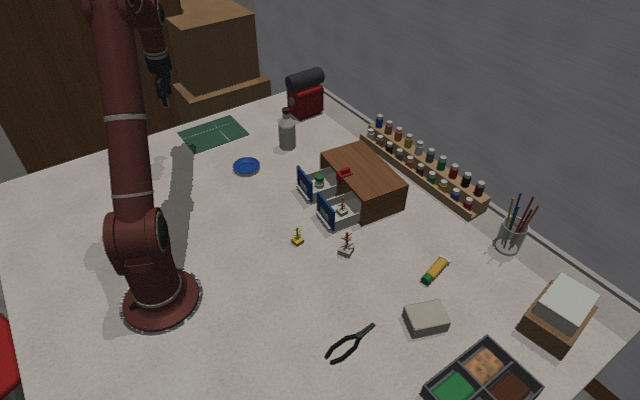

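The top view shows three tree-like things. One copper tree stands in the right drawer at (330,177), a second copper tree stands on the table at (375,209) and a yellow one stands on the table at (333,242). The task's tree should be the smaller copper one, in the right drawer. The pot with the green cap (275,169) is in the left drawer. I'll confirm with a crop and fit the case pose.

Run:
```python
from h import *
z=np.load("top0.npz"); d=z["d"]; W=world("top",d); s=np.load("side0.npz"); Ws=world("side",s["d"])
def box(W,u0,v0,u1,v1): 
    m=np.zeros((400,640),bool); m[v0:v1,u0:u1]=1; return m
m=box(W,240,80,380,215)&(d>0)&(W[...,2]>.106)&(W[...,2]<.1135)
q=W[m]; r=cv2.minAreaRect(q[:,:2].astype(np.float32)*1000); print("case",r,len(q))
cv=np.array(r[0])/1000
a=np.radians(r[2]); 
while a>np.pi/4:a-=np.pi/2
while a<-np.pi/4:a+=np.pi/2
print("yaw",a)
R=np.array([[np.cos(a),-np.sin(a)],[np.sin(a),np.cos(a)]])
for nm,WW,dd in(("top",W,d),("side",Ws,s["d"])):
    L=(WW[...,:2]-cv)@R; Z=WW[...,2]
    for k,y0 in(("L",.075),("R",-.075)):
        g=(dd>0)&(abs(L[...,1]-y0)<.05)&(Z>.06)&(Z<.102)&(L[...,0]<-.12)&(L[...,0]>-.22)
        t=L[g]; print(nm,k,g.sum(),np.percentile(t,[3,50,97],0).round(4).tolist(),Z[g].max())
    g=(dd>0)&(Z>.122)&(Z<.14)&(abs(L[...,0])<.09)&(abs(L[...,1])<.1); t=L[g];print(nm,"fin",g.sum(),np.percentile(t,[3,50,97],0).round(4).tolist())
    g=(dd>0)&(Z>.03)&(abs(L[...,1]+.075)<.04)&(L[...,0]<-.095)&(L[...,0]>-.155); t=L[g];print(nm,"tree",g.sum(),np.percentile(t,[3,50,97],0).round(4).tolist(),Z[g].max())
p=s["p"][165:265,280:380]; cv2.imwrite("pics/c.png",np.hstack([cv2.resize(p,None,fx=4,fy=4),cv2.resize(z["p"][160:260,290:390],None,fx=4,fy=4)]))
```

```text
case ((715.74560546875, 34.28240203857422), (284.4649963378906, 177.97830200195312), 82.82181549072266) 6459
yaw -0.12528295400254308
top L 183 [[-0.1796, 0.0297], [-0.1759, 0.0771], [-0.1219, 0.1206]] 0.10077850520208004
top R 158 [[-0.181, -0.1212], [-0.1781, -0.0756], [-0.173, -0.0282]] 0.10102191301514603
top fin 59 [[-0.0789, -0.0061], [-0.0648, -0.0008], [-0.0511, 0.0051]]
top tree 109 [[-0.129, -0.0865], [-0.1159, -0.0719], [-0.101, -0.0581]] 0.08452332051619132
side L 159 [[-0.1779, 0.0283], [-0.1753, 0.0733], [-0.1252, 0.1214]] 0.1001846506350809
side R 190 [[-0.1793, -0.1222], [-0.1771, -0.0761], [-0.1692, -0.0292]] 0.10013120006407032
side fin 37 [[-0.0764, -0.0092], [-0.0616, -0.0047], [-0.0475, 0.0055]]
side tree 80 [[-0.1241, -0.0874], [-0.112, -0.0735], [-0.0989, -0.0632]] 0.08160887038340918
```

View pics/c.png

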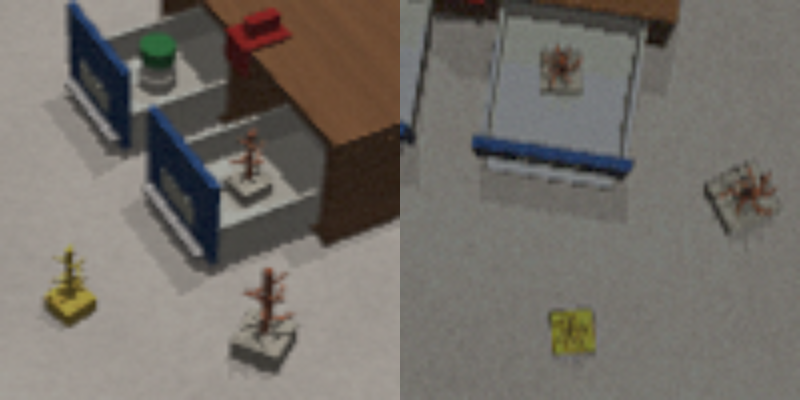

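The crop confirms it: the smaller copper tree is in the right drawer at the enlarged crop's (250,165), the bigger one is on the table beside it, and the yellow one is in front. The plan is to push the right drawer home with shut fingers, then slide the latch to −y from its left side.

```bash
cat >> h.py <<'E'
C=np.array([.716,.034]); A=-.125
def w(x,y): return C+np.array([x*np.cos(A)-y*np.sin(A),x*np.sin(A)+y*np.cos(A)])
def loc(p): d=np.array(p[:2])-C; return np.array([d[0]*np.cos(A)+d[1]*np.sin(A),-d[0]*np.sin(A)+d[1]*np.cos(A)])
def plan(*ts):
    s=env.read_state(); p=np.array(s["tool_pos"]); R=np.array(s["orientation"])
    print("R",R.round(3).tolist(),"p",p.round(4),"loc",loc(p).round(4),"F",np.round(s["force"],2))
    for x,y,z in ts:
        t=np.array([*w(x,y),z]); print(t.round(3),"tool shift mm",(R.T@(t-p)*1000).round(0)); p=t
E
python3 -c "
from h import *
plan((-.245,-.08,.231),(-.245,-.08,.065))
s=env.read_state();print(s['joint_pos'])"
```

```text
R [[-0.893, 0.451, -0.0], [0.451, 0.893, 0.0], [0.0, 0.0, -1.0]] p [0.293  0.5802 0.2313] loc [-0.4877  0.4892] F [-0.56 -0.22  0.16]
[ 0.463 -0.015  0.231] tool shift mm [-420. -455.    0.]
[ 0.463 -0.015  0.065] tool shift mm [ -0.  -0. 166.]
[-1.12953093  0.61487363 -0.0126085   1.42339199  0.00808763  1.10336378
 -0.04037613]
```

step_arm(
  targets=[
    [1,0,0,0,0,0,-0.114],
    [1,0,0,0,0,0,-0.114],
    [1,0,0,0,0,0,-0.114],
    [1,0,0,0,0,0,0],
  ],
  grip_force=40,
)

```text
clock: 1.1
tool_pos: [0.2932, 0.5801, 0.2313]
orientation: [[-0.992, 0.126, -0.0], [0.126, 0.992, 0.0], [0.0, 0.0, -1.0]]
force: [0.2, -0.5, -0.1]
width: 0.327
finger_force: 0.0
```

```bash
python3 -c "
from h import *
plan((-.245,-.08,.231),(-.245,-.08,.065))"
```

```text
R [[-0.992, 0.126, -0.0], [0.126, 0.992, 0.0], [0.0, 0.0, -1.0]] p [0.2932 0.5801 0.2313] loc [-0.4875  0.4891] F [ 0.21 -0.47 -0.06]
[ 0.463 -0.015  0.231] tool shift mm [-243. -569.    0.]
[ 0.463 -0.015  0.065] tool shift mm [ -0.  -0. 166.]
```

step_arm(
  targets=[
    [1,-20,-38,0,0,0,0],
    [1,-20,-38,0,0,0,0],
    [1,-20,-38,0,0,0,0],
    [1,-20,-38,0,0,0,0],
    [1,-20,-38,0,0,0,0],
    [1,-20,-38,0,0,0,0],
    [1,-20,-38,0,0,0,0],
    [1,-20,-38,0,0,0,0],
    [1,-20,-38,0,0,0,0],
    [1,-20,-38,0,0,0,0],
  ],
)

```text
clock: 2.1
tool_pos: [0.4444, 0.1765, 0.2317]
orientation: [[-0.992, 0.128, 0.001], [0.128, 0.992, 0.001], [-0.001, 0.001, -1.0]]
force: [1.2, -0.4, 1.2]
width: -0.005
finger_force: 0.0
```

step_arm(
  targets=[
    [1,-8,-38,0,0,0,0],
    [1,-8,-38,0,0,0,0],
    [1,-9,-38,0,0,0,0],
    [1,-9,-38,0,0,0,0],
    [1,-9,-37,0,0,0,0],
    [1,0,0,0,0,0,0],
    [1,0,0,0,0,0,0],
  ],
)

```text
clock: 2.8
tool_pos: [0.4629, -0.0156, 0.2315]
orientation: [[-0.992, 0.13, 0.0], [0.13, 0.992, 0.0], [-0.0, 0.0, -1.0]]
force: [0.1, 0.7, 0.4]
width: 0.003
finger_force: 0.0
```

Run:
```python
from h import *
plan((-.245,-.08,.231),(-.245,-.08,.065),(-.195,-.08,.065))
p,d=env.camera("wrist"); cv2.imwrite("pics/w1.png",p)
```

```text
R [[-0.992, 0.13, 0.0], [0.13, 0.992, 0.0], [-0.0, 0.0, -1.0]] p [ 0.4629 -0.0156  0.2315] loc [-0.245  -0.0808] F [0.14 0.68 0.42]
[ 0.463 -0.015  0.231] tool shift mm [0. 1. 0.]
[ 0.463 -0.015  0.065] tool shift mm [  0.  -0. 166.]
[ 0.513 -0.021  0.065] tool shift mm [-50.   0.   0.]
```

View pics/w1.png

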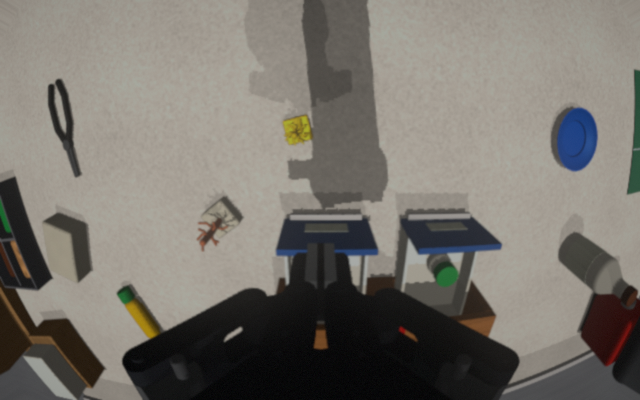

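The wrist view shows the fingertips (320,260) centred on the right drawer's blue front (327,235), with the pot's drawer to the right of it. Both loose trees are clear. Next I descend and approach.

step_arm(
  targets=[
    [1,0,0,25,0,0,0],
    [1,0,0,25,0,0,0],
    [1,0,0,25,0,0,0],
    [1,0,0,25,0,0,0],
    [1,0,0,25,0,0,0],
    [1,0,0,25,0,0,0],
    [1,0,0,16,0,0,0],
    [1,0,0,0,0,0,0],
  ],
)

```text
clock: 3.65
tool_pos: [0.4614, -0.0128, 0.0636]
orientation: [[-0.992, 0.123, -0.005], [0.123, 0.992, 0.001], [0.005, 0.0, -1.0]]
force: [0.6, 0.1, 0.1]
width: -0.0
finger_force: 0.0
```

step_arm(
  targets=[
    [1,-10,0,0,0,0,0],
    [1,-10,0,0,0,0,0],
    [1,-10,0,0,0,0,0],
    [1,-8,0,0,0,0,0],
    [1,-5,0,0,0,0,0],
    [1,-4,0,0,0,0,0],
    [1,-4,0,0,0,0,0],
    [1,-4,0,0,0,0,0],
    [1,-4,0,0,0,0,0],
    [1,-4,0,0,0,0,0],
  ],
)

```text
clock: 4.65
tool_pos: [0.5248, -0.0227, 0.0652]
orientation: [[-0.992, 0.125, -0.002], [0.125, 0.992, 0.0], [0.002, -0.0, -1.0]]
force: [-1.9, 0.4, 0.2]
width: 0.001
finger_force: 0.6
```

```bash
cat > m.py <<'E'
from h import *
plan()
p,d=env.camera("top"); W=world("top",d); L=(W[...,:2]-C)@np.array([[np.cos(A),-np.sin(A)],[np.sin(A),np.cos(A)]]); Z=W[...,2]
import sys; cv2.imwrite("pics/"+sys.argv[1]+".png",cv2.resize(p[130:230,240:400],None,fx=4,fy=4))
b=(p[...,0]>1.5*p[...,2]+10)
for n,y in(("L",.075),("R",-.075)):
    g=(d>0)&b&(abs(L[...,1]-y)<.05)&(Z>.08)&(Z<.104)&(L[...,0]<-.06)&(L[...,0]>-.22); print(n,g.sum(),np.median(L[g],0).round(4) if g.sum() else "")
r=(p[...,2]>1.8*p[...,1])&(p[...,2]>60)&(Z>.115)&(Z<.14)&(abs(L[...,1])<.08)&(L[...,0]>-.1)&(L[...,0]<-.03)
if r.sum(): print("fin",r.sum(),np.median(L[r],0).round(4))
E
python3 m.py t1
```

```text
R [[-0.992, 0.125, -0.002], [0.125, 0.992, 0.0], [0.002, -0.0, -1.0]] p [ 0.5248 -0.0227  0.0652] loc [-0.1827 -0.0801] F [-1.94  0.35  0.23]
L 106 [-0.1756  0.075 ]
R 0 
fin 143 [-0.0678 -0.    ]
```

step_arm(
  targets=[
    [1,-4,0,0,0,0,0],
    [1,-5,0,0,0,0,0],
    [1,-5,0,0,0,0,0],
    [1,-5,0,0,0,0,0],
    [1,-5,0,0,0,0,0],
    [1,-5,0,0,0,0,0],
    [1,-5,0,0,0,0,0],
    [1,-5,0,0,0,0,0],
    [1,-5,0,0,0,0,0],
    [1,-5,0,0,0,0,0],
  ],
)

```text
clock: 5.7
tool_pos: [0.5742, -0.029, 0.0652]
orientation: [[-0.992, 0.126, -0.0], [0.126, 0.992, -0.0], [0.0, -0.0, -1.0]]
force: [-1.9, -0.1, -1.0]
width: 0.003
finger_force: 0.6
```

step_arm(
  targets=[
    [1,-5,0,0,0,0,0],
    [1,-5,0,0,0,0,0],
    [1,-5,0,0,0,0,0],
    [1,-4,0,0,0,0,0],
    [1,-3,0,0,0,0,0],
    [1,-2,0,0,0,0,0],
    [1,-2,0,0,0,0,0],
    [1,0,0,0,0,0,0],
  ],
)

```text
clock: 6.5
tool_pos: [0.6003, -0.0321, 0.0655]
orientation: [[-0.992, 0.125, 0.001], [0.125, 0.992, -0.0], [-0.001, 0.0, -1.0]]
force: [-0.1, -0.1, 0.3]
width: -0.004
finger_force: 0.1
```

```bash
python3 m.py t2
```

```text
R [[-0.992, 0.125, 0.001], [0.125, 0.992, -0.0], [-0.001, 0.0, -1.0]] p [ 0.6003 -0.0321  0.0655] loc [-0.1066 -0.08  ] F [-0.08 -0.07  0.26]
L 106 [-0.1757  0.0749]
R 0 
fin 125 [-0.0681  0.0006]
```

View pics/t2.png

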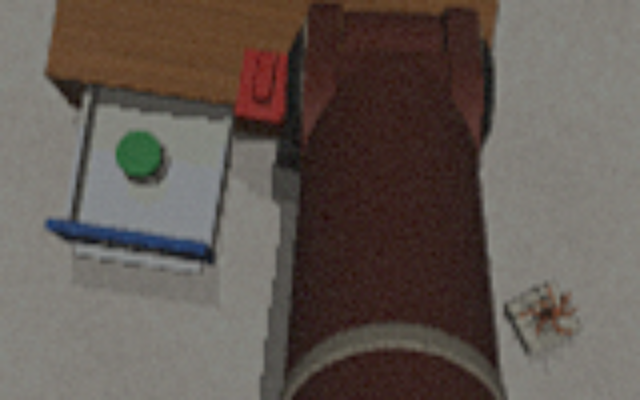

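The left drawer and latch are unmoved: the latch is at (262,85) in the crop and the pot at (140,155). The arm hides the right drawer, with about 10 mm left to push, so I'm creeping on until the stop.

step_arm(
  targets=[
    [1,-2,0,0,0,0,0],
    [1,-2,0,0,0,0,0],
    [1,-2,0,0,0,0,0],
    [1,-2,0,0,0,0,0],
    [1,0,0,0,0,0,0],
  ],
)

```text
clock: 7.05
tool_pos: [0.6083, -0.0332, 0.0654]
orientation: [[-0.992, 0.125, 0.001], [0.125, 0.992, -0.0], [-0.001, 0.0, -1.0]]
force: [-0.1, -0.6, -0.2]
width: -0.002
finger_force: 0.0
```

step_arm(
  targets=[
    [1,-1,0,0,0,0,0],
    [1,-1,0,0,0,0,0],
    [1,-1,0,0,0,0,0],
    [1,0,0,0,0,0,0],
  ],
)

```text
clock: 7.45
tool_pos: [0.6108, -0.0335, 0.0653]
orientation: [[-0.992, 0.125, 0.0], [0.125, 0.992, 0.0], [-0.0, 0.0, -1.0]]
force: [-0.8, 0.5, 0.9]
width: 0.002
finger_force: 0.3
```

step_arm(
  targets=[
    [1,-1,0,0,0,0,0],
    [1,-1,0,0,0,0,0],
    [1,0,0,0,0,0,0],
  ],
)

```text
clock: 7.75
tool_pos: [0.6128, -0.0337, 0.0653]
orientation: [[-0.992, 0.125, 0.0], [0.125, 0.992, 0.0], [-0.0, 0.0, -1.0]]
force: [-0.7, 0.7, 0.2]
width: 0.0
finger_force: 0.3
```

step_arm(
  targets=[
    [1,-1,0,0,0,0,0],
    [1,-1,0,0,0,0,0],
    [1,-1,0,0,0,0,0],
    [1,0,0,0,0,0,0],
  ],
)

```text
clock: 8.15
tool_pos: [0.6157, -0.0341, 0.0653]
orientation: [[-0.992, 0.125, 0.0], [0.125, 0.992, -0.0], [-0.0, 0.0, -1.0]]
force: [-0.8, -0.1, -0.0]
width: -0.0
finger_force: 0.0
```

step_arm(
  targets=[
    [1,-1,0,0,0,0,0],
    [1,-1,0,0,0,0,0],
    [1,0,0,0,0,0,0],
  ],
)

```text
clock: 8.45
tool_pos: [0.6155, -0.0343, 0.0649]
orientation: [[-0.992, 0.125, -0.005], [0.125, 0.992, 0.0], [0.005, -0.0, -1.0]]
force: [-5.3, 0.7, 1.8]
width: 0.001
finger_force: 0.0
```

step_arm(
  targets=[
    [1,-1,0,0,0,0,0],
    [1,-1,0,0,0,0,0],
    [1,0,0,0,0,0,0],
  ],
)

```text
clock: 8.75
tool_pos: [0.6154, -0.0343, 0.0645]
orientation: [[-0.992, 0.125, -0.01], [0.125, 0.992, 0.0], [0.01, -0.001, -1.0]]
force: [-8.3, 2.0, 3.1]
width: 0.004
finger_force: 0.0
```

The force rises at a firm stop. I'll back off, rise and check.

step_arm(
  targets=[
    [1,4,0,0,0,0,0],
    [1,10,0,0,0,0,0],
    [1,20,0,0,0,0,0],
    [1,20,0,0,0,0,0],
    [1,0,0,-25,0,0,0],
    [1,0,0,-40,0,0,0],
    [1,0,20,-40,0,0,0],
    [1,0,40,-30,0,0,0],
    [1,0,40,0,0,0,0],
    [1,0,40,0,0,0,0],
  ],
)

```text
clock: 9.75
tool_pos: [0.5859, 0.1124, 0.2027]
orientation: [[-0.992, 0.127, 0.007], [0.127, 0.992, 0.001], [-0.007, 0.002, -1.0]]
force: [0.6, -0.7, -0.8]
width: 0.001
finger_force: 0.0
```

step_arm(
  targets=[
    [1,0,40,0,0,0,0],
    [1,0,40,0,0,0,0],
    [1,0,0,0,0,0,0],
  ],
)

```text
clock: 10.05
tool_pos: [0.5936, 0.2002, 0.2006]
orientation: [[-0.993, 0.114, 0.003], [0.114, 0.993, 0.008], [-0.002, 0.008, -1.0]]
force: [-0.7, 0.3, -0.1]
width: -0.001
finger_force: 0.0
```

```bash
python3 m.py t3; python3 -c "
from h import *
plan((-.067,.05,.2),(-.067,.05,.121))"
```

```text
R [[-0.993, 0.114, 0.003], [0.114, 0.993, 0.008], [-0.002, 0.008, -1.0]] p [0.5936 0.2002 0.2006] loc [-0.1421  0.1497] F [-0.67  0.33 -0.06]
L 104 [-0.1754  0.0728]
R 42 [-0.0832 -0.0848]
fin 146 [-0.0683 -0.0007]
R [[-0.993, 0.118, 0.003], [0.118, 0.993, 0.003], [-0.002, 0.004, -1.0]] p [0.5939 0.1955 0.2004] loc [-0.1413  0.145 ] F [ 0.61 -0.99 -0.1 ]
[0.656 0.092 0.2  ] tool shift mm [-74. -95.   0.]
[0.656 0.092 0.121] tool shift mm [ 0. -0. 79.]
```

View pics/t3.png

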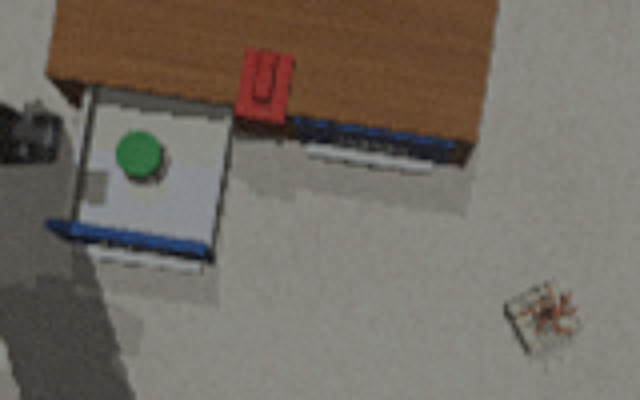

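The right drawer looks flush with the case front (blue strip from (295,128) to (460,155)). The latch is central, and the left drawer and pot are unchanged. Now the latch.

step_arm(
  targets=[
    [1,-18,-24,0,0,0,0],
    [1,-18,-24,0,0,0,0],
    [1,-18,-24,0,0,0,0],
    [1,-20,-23,0,0,0,0],
    [1,0,0,20,0,0,0],
    [1,0,0,20,0,0,0],
    [1,0,0,20,0,0,0],
    [1,0,0,19,0,0,0],
    [1,0,0,0,0,0,0],
    [1,0,0,0,0,0,0],
  ],
)

```text
clock: 11.1
tool_pos: [0.6557, 0.0855, 0.1217]
orientation: [[-0.992, 0.127, 0.001], [0.127, 0.992, -0.001], [-0.001, -0.001, -1.0]]
force: [0.8, -0.6, 0.1]
width: -0.0
finger_force: 0.0
```

```bash
python3 -c "
from h import *
plan((-.067,.022,.121),(-.067,-.018,.121))"
```

```text
R [[-0.992, 0.127, 0.001], [0.127, 0.992, -0.001], [-0.001, -0.001, -1.0]] p [0.6557 0.0855 0.1217] loc [-0.0662  0.0435] F [ 0.78 -0.55  0.08]
[0.652 0.064 0.121] tool shift mm [  1. -22.   1.]
[0.647 0.024 0.121] tool shift mm [ -0. -40.   0.]
```

step_arm(
  targets=[
    [1,0,-6,0,0,0,0],
    [1,0,-6,0,0,0,0],
    [1,0,-6,0,0,0,0],
    [1,0,-5,0,0,0,0],
    [1,0,-5,0,0,0,0],
    [1,0,-5,0,0,0,0],
    [1,0,-5,0,0,0,0],
    [1,0,-5,0,0,0,0],
    [1,0,-3,0,0,0,0],
    [1,0,0,0,0,0,0],
  ],
)

```text
clock: 12.1
tool_pos: [0.6493, 0.0402, 0.1215]
orientation: [[-0.992, 0.126, 0.0], [0.126, 0.992, -0.001], [-0.0, -0.001, -1.0]]
force: [-0.3, -0.1, -0.1]
width: 0.002
finger_force: 0.2
```

step_arm(
  targets=[
    [1,0,-3,0,0,0,0],
    [1,0,-2,0,0,0,0],
    [1,0,-2,0,0,0,0],
    [1,0,-2,0,0,0,0],
    [1,0,-1,0,0,0,0],
    [1,0,0,0,0,0,0],
  ],
)

```text
clock: 12.7
tool_pos: [0.6481, 0.0309, 0.1213]
orientation: [[-0.992, 0.126, 0.0], [0.126, 0.992, -0.0], [-0.0, -0.0, -1.0]]
force: [0.5, 0.6, 0.7]
width: -0.003
finger_force: 0.6
```

```bash
python3 m.py t4
```

```text
R [[-0.992, 0.126, 0.0], [0.126, 0.992, -0.0], [-0.0, -0.0, -1.0]] p [0.6481 0.0309 0.1213] loc [-0.067  -0.0116] F [0.53 0.62 0.75]
L 69 [-0.1753  0.0907]
R 39 [-0.0828 -0.0923]
```

Keep pushing to the stop.

step_arm(
  targets=[
    [1,0,-2,0,0,0,0],
    [1,0,-2,0,0,0,0],
    [1,0,-1,0,0,0,0],
    [1,0,-1,0,0,0,0],
    [1,0,0,0,0,0,0],
  ],
)

```text
clock: 13.25
tool_pos: [0.6473, 0.025, 0.1213]
orientation: [[-0.992, 0.126, -0.0], [0.126, 0.992, -0.0], [-0.0, -0.0, -1.0]]
force: [0.4, 1.3, 0.5]
width: 0.001
finger_force: 0.7
```

step_arm(
  targets=[
    [1,0,-1,0,0,0,0],
    [1,0,-1,0,0,0,0],
    [1,0,-1,0,0,0,0],
    [1,0,0,0,0,0,0],
  ],
)

```text
clock: 13.65
tool_pos: [0.6472, 0.0245, 0.1214]
orientation: [[-0.992, 0.124, 0.001], [0.124, 0.992, 0.003], [-0.0, 0.003, -1.0]]
force: [1.3, 4.9, -0.6]
width: 0.003
finger_force: 2.4
```

step_arm(
  targets=[
    [1,0,-1,0,0,0,0],
    [1,0,-1,0,0,0,0],
    [1,0,-1,0,0,0,0],
    [1,0,0,0,0,0,0],
  ],
)

```text
clock: 14.05
tool_pos: [0.6472, 0.0242, 0.1215]
orientation: [[-0.992, 0.123, 0.002], [0.123, 0.992, 0.006], [-0.001, 0.006, -1.0]]
force: [2.0, 8.0, -0.4]
width: 0.002
finger_force: 3.8
```

Hard stop reached (TCP local y −18 mm). Back off to the left and up, then check.

step_arm(
  targets=[
    [1,0,5,0,0,0,0],
    [1,0,15,0,0,0,0],
    [1,0,25,0,0,0,0],
    [1,0,0,-30,0,0,0],
    [1,0,0,-40,0,0,0],
    [1,0,40,-30,0,0,0],
    [1,15,40,0,0,0,0],
    [1,15,40,0,0,0,0],
    [1,15,30,0,0,0,0],
    [1,0,0,0,0,0,0],
  ],
)

```text
clock: 15.05
tool_pos: [0.6226, 0.2264, 0.2206]
orientation: [[-0.993, 0.115, -0.004], [0.115, 0.993, 0.004], [0.005, 0.003, -1.0]]
force: [-0.4, 0.2, -0.1]
width: -0.0
finger_force: 0.0
```

```bash
python3 m.py t5
```

```text
R [[-0.993, 0.115, -0.004], [0.115, 0.993, 0.004], [0.005, 0.003, -1.0]] p [0.6226 0.2264 0.2206] loc [-0.1167  0.1793] F [-0.41  0.18 -0.14]
L 109 [-0.1756  0.0752]
R 38 [-0.0831 -0.0848]
fin 139 [-0.0686 -0.0374]
```

View pics/t5.png

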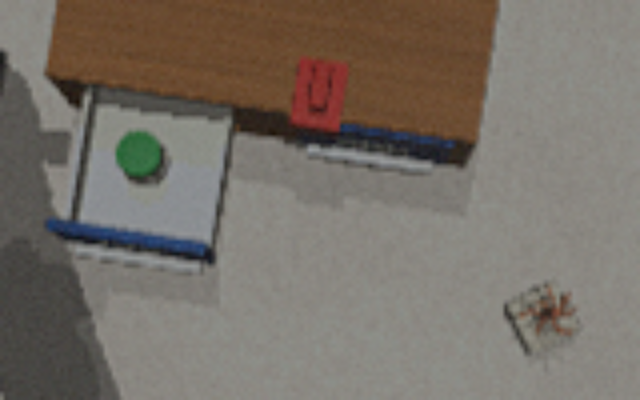

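The latch (320,95) is about 37 mm across the shut right drawer. The left drawer and pot (140,155) are unmoved.

```bash
python3 -c "
from bench import env
print(env.hand_in())"
```

```text
the job is handed in; nothing more can be done
None
```

The tree's drawer (the right one) is pushed fully home, the red latch is across it to its stop, the left drawer and its pot are unmoved, and the job is handed in; the hand-in returned no verdict, and I couldn't see the tree inside the shut drawer.

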